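# Show the customer a matching pen set and call the clerk

### The arm

A 7-joint arm with a two-finger parallel gripper is mounted at the origin on the work surface. World frame = base frame: x ahead of the robot, y to its left, z up, the work surface at z = 0. Lengths are in m, angles in rad, forces in N, time in s.
With the tool pointing down it reaches from about 0.425 to 0.95 m from the base axis. Payload 16.7 kg.
Tool frame: the origin (TCP) lies between the finger pads, 19 mm behind the fingertips; this is the grasp point; z points along the fingers, y is the line along which they close (so a half turn about z gives the same grasp; the last joint's range is limited). The gripper opens to 94 mm and grips with 3 to 60 N. Pads are 16 mm wide; open, the fingers measure 119 mm over their backs; the gripper's body (75 mm by 177 mm) begins 78 mm behind the grasp point.
Start: joints at [-1.317, 0.426, 0.074, 1.606, -0.034, 1.111, -0.067], TCP at [0.265, 0.621, 0.224] pointing down, gripper open.
Joint ranges: [-2.85, 2.85], [-0.5, 2.14], [-1.23, 1.37], [0.21, 2.46], [-1.02, 4.16], [0.16, 2.05], [-2.73, 2.73]. Speed limits (rad/s): [1.89, 1.89, 2.39, 2.39, 3.01, 3.01, 3.01].

### API

Orientations are given as a rotation vector (axis times angle).
In Python, from rig import sense, capture, close_job gives the robot as it stands.
- The arm moves only by the tool send_rows, never from a script. Its argument "increments" is a list of rows, each a list of 7 numbers: the opening, from -1 (shut) to 1 (fully open), so that 0 is half open, then the shift along the tool's x, y, z in mm, then the turn, a rotation vector about the tool's x, y, z in rad. A call has 1 to 5 rows; each row is the pose to reach, as a shift and turn from the pose commanded when the call began, along the tool's axes at that moment; what a row does not reach only later rows make up. A row lasts 1/12 s, in which the tool goes at most 41.7 mm and 7.16 degrees, less where a joint would pass 70% of its speed; a pose out of reach is approached as far as the arm can. A call with a gripper value outside its range is refused whole. The fingers move at their own pace and stop on an object; the grip force is fixed at half the most. Time passes only in rows, so rows that repeat a pose let the fingers close. It gives the time, the measured TCP pose, the force, the opening and the grip force at its end, in the units of the state.
- sense(): the state, without advancing time (a new reading comes with each control period).
- capture(name): name is "side" or "top"; returns a dict with "frame" (384x512x3 uint8, red, green, blue), "camera_matrix" (3x3 intrinsics, pixels), "xyz" and "attitude" of the camera in the world. Camera axes: x right, y down, z forward; pixel columns grow to the right and rows downward; lengths in m; the calibration is good to about 2 mm. A picture is of the moment at which its call begins. There is no depth.
- close_job(): hands the job in; it is judged then, once.
The state is a dict: "t": time; "qpos": joint angles; "joint_velocities": joint speeds; "tau": joint torques, N m; "eef_pos": TCP position; "eef_rot": TCP orientation; "ft_force": force on the tool from outside, world axes, zero at the start; "torque": the same for the moment, N m; "opening": opening from 0.0 (shut) to 1.0 (fully open); "gripper_force": force on a finger pad.
Only numpy, scipy, OpenCV 4.12 (cv2) and the standard library are available. Lean on these libraries where they do the work, as an engineer would, in place of code of your own. Each camera call takes 0.05 s, during which the arm holds its last target. There are 200 camera calls.

### The job

A customer asks which ink and pens belong together: point at the smallest of the three ink jars, then at the middle of the case that holds two pens, each time with the fingers pointing down, a couple of centimetres above it without contact, and keep still there for two seconds. Then press the round call button on the counter fully down, so that it stays down and a clerk comes, and move clear. Touch, lift or shift none of the goods on the counter, and do not point closely at any other jar or case on the way.

Things in the scene. Friction and masses are not known exactly. Their poses are not given: they have to be found in the camera images.
- jar_small: The smallest of three alike ink jars (dark glass, paper label, black screw lid) standing in a row on a low plywood step 20 mm high: 38 mm in diameter, 36 mm tall with its lid. Loose. Origin: centre of its underside, z up along its axis, so the lid's top is 36 mm above the origin. Jars stand about 100 mm apart, in any order.
- jar_middle: The middle-sized of three alike ink jars (dark glass, paper label, black screw lid) standing in a row on a low plywood step 20 mm high: 52 mm in diameter, 46 mm tall with its lid. Loose. Origin: centre of its underside, z up along its axis, so the lid's top is 46 mm above the origin. Jars stand about 100 mm apart, in any order.
- jar_large: The largest of three alike ink jars (dark glass, paper label, black screw lid) standing in a row on a low plywood step 20 mm high: 66 mm in diameter, 56 mm tall with its lid. Loose. Origin: centre of its underside, z up along its axis, so the lid's top is 56 mm above the origin. Jars stand about 100 mm apart, in any order.
- case_one: Open flat black presentation case with one pen fixed in it (steel pens lying along its length): 160 mm long (its x) by 40 mm wide (its y), walls 18 mm high, pen barrels' tops 20 mm and pen clips 22 mm above the origin. Loose. Origin: centre of its underside, z up. The three cases lie side by side, about 105 mm apart, in any order, on a grey mat 4 mm thick.
- case_two: Open flat black presentation case with two pens side by side fixed in it (steel pens lying along its length): 160 mm long (its x) by 62 mm wide (its y), walls 18 mm high, pen barrels' tops 20 mm and pen clips 22 mm above the origin. Loose. Origin: centre of its underside, z up. The three cases lie side by side, about 105 mm apart, in any order, on a grey mat 4 mm thick.
- case_three: Open flat black presentation case with three pens side by side fixed in it (steel pens lying along its length): 160 mm long (its x) by 84 mm wide (its y), walls 18 mm high, pen barrels' tops 20 mm and pen clips 22 mm above the origin. Loose. Origin: centre of its underside, z up. The three cases lie side by side, about 105 mm apart, in any order, on a grey mat 4 mm thick.
- call_button (a joint): Travel of the call button in m: 0 = up, 0.008 = fully down. Pushing it down takes about 3 N; it has no return spring and stays where it is left (it latches down).
- button_top (a point): Centre of the top face of the call button: a plain grey round button 42 mm in diameter, on a black fixed box 70 x 70 mm and 24 mm high with a flat steel collar (54 mm, 3 mm thick). The top face is 42 mm above the counter when up and 34 mm when fully down (still 7 mm above the collar). It is pressed straight down (-z).
- glue_stick: White glue stick with a black cap, standing, 26 mm in diameter, 83 mm tall. Loose bystander. Origin: centre of its underside.
- eraser: White eraser in a paper sleeve, 50 x 23 x 13 mm, lying. Loose bystander. Origin: centre of its underside, x along its length.
- pencil_cup: Cardboard cup, 76 mm in diameter and 100 mm tall, with pencils that reach to about 170 mm and lean up to 35 mm from its axis. Loose bystander. Origin: centre of its underside.
- stapler: Black stapler, 40 mm (x) by 140 mm (y), 60 mm tall. Loose bystander. Origin: centre of its underside.
Mind the look-alikes: they are no part of the job. What is shaped like the case_three but purple is not meant.

How it is judged:
On the way, in this order (a step that is already met when the one before it is completed fails the run):
1. the tool point dwells 1.5 s just above the smallest ink jar (within 20 mm of its axis, 18 to 70 mm above its lid, fingers within 30 degrees of straight down) (horizontal distance between the grasp point and jar_small below 0.02 m and z of the grasp point in the frame of jar_small between 0.054 and 0.106 m and angle between the grasp point's own z axis and vertical above 2.6 rad), for 1.5 s.
2. then it dwells 1.5 s just above the middle of the case with two pens (within 30 mm of its centre, 18 to 70 mm above the pens, fingers within 30 degrees of straight down) (horizontal distance between the grasp point and case_two below 0.03 m and z of the grasp point in the frame of case_two between 0.038 and 0.09 m and angle between the grasp point's own z axis and vertical above 2.6 rad), for 1.5 s.
3. then the call button is pressed down (at least 6.5 of its 8 mm) (value of joint call_button above 0.0065 m), for 0.1 s.
At the end, for the whole second after the job is handed in: the call button has stayed down (at least 6.5 of its 8 mm) and every jar, case and other article is at rest within 8 mm of where it started (value of joint call_button above 0.0065 m and distance of each of jar_small, jar_middle, jar_large, case_one, case_two, case_three, glue_stick, eraser, pencil_cup, stapler from where it was at the start of the episode below 0.008 m and linear speed of each of jar_small, jar_middle, jar_large, case_one, case_two, case_three, glue_stick, eraser, pencil_cup, stapler below 0.02 m/s); the robot touches nothing.
It fails at once if the robot touches a jar, a case or another article (more than 0.5 N) (contact force between any of the arm, the fingers and jar_small above 0.5 N or contact force between any of the arm, the fingers and jar_middle above 0.5 N or contact force between any of the arm, the fingers and jar_large above 0.5 N or contact force between any of the arm, the fingers and case_one above 0.5 N or contact force between any of the arm, the fingers and case_two above 0.5 N or contact force between any of the arm, the fingers and case_three above 0.5 N or contact force between any of the arm, the fingers and glue_stick above 0.5 N or contact force between any of the arm, the fingers and eraser above 0.5 N or contact force between any of the arm, the fingers and pencil_cup above 0.5 N or contact force between any of the arm, the fingers and stapler above 0.5 N).
It fails at once if an article is lifted or shifted by more than 8 mm (distance of any of jar_small, jar_middle, jar_large, case_one, case_two, case_three, glue_stick, eraser, pencil_cup, stapler from where it was at the start of the episode above 0.008 m).
It fails at once if the tool point comes close above a wrong jar or case (within 20 mm of its centre and less than 60 mm above it) ((horizontal distance between the grasp point and jar_middle below 0.02 m and z of the grasp point in the frame of jar_middle below 0.106 m) or (horizontal distance between the grasp point and jar_large below 0.02 m and z of the grasp point in the frame of jar_large below 0.116 m) or (horizontal distance between the grasp point and case_one below 0.02 m and z of the grasp point in the frame of case_one below 0.08 m) or (horizontal distance between the grasp point and case_three below 0.02 m and z of the grasp point in the frame of case_three below 0.08 m)).
It also fails if it takes over 64 s, if anything falls off the work surface, if the arm or the gripper's body presses on something with over 40 N, if the wrist force passes 120 N, or if a joint passes its speed limit or range.

## Working session

There is one attempt and no reset: what is moved stays moved. The work goes in short steps, Python scripts to look and compute and a tool call to move; the robot and the scene stay as the last step left them, time stands still between calls to the robot, and variables do not carry over. Pictures are saved under pics/ and viewed, at most 10 in all, crops included, and the job is handed in when it is done.

Besides the shell and the picture viewer there is one more tool, called after "Emit:" in YAML: its name, and indented under it one key for each argument. send_rows: Moves the arm, as the interface text tells. Its arguments: {"type":"object","properties":{"increments":{"type":"array","items":{"type":"array","items":{"type":"number"}}}},"required":["increments"]}

```bash
mkdir -p pics; cat > h.py <<'E'
import numpy as np, cv2
from scipy.spatial.transform import Rotation as R
from rig import sense, capture, close_job
def rot(a):
    a=np.array(a,float)
    return a if a.shape==(3,3) else R.from_rotvec(a).as_matrix()
def ray(c,u,v,z):
    d=rot(c["attitude"])@np.linalg.inv(c["camera_matrix"])@[u,v,1]
    p=np.array(c["xyz"]); return p+d*(z-p[2])/d[2]
E
python3 - <<'E'
from h import *
import pickle
for n in("top","side"):
    c=capture(n); print(n,c["xyz"],c["attitude"],np.array(c["camera_matrix"]).tolist())
    cv2.imwrite(f"pics/{n}0.png",cv2.resize(c["frame"][:,:,::-1],(800,600),interpolation=cv2.INTER_CUBIC)); pickle.dump(c,open(n+".pkl","wb"))
s=sense(); print(s["eef_pos"],s["eef_rot"],s["t"])
print(rot(s["eef_rot"]))
E
```

```text
top [0.20419904 0.0082628  1.53556442] [-2.14646643  2.09753827 -0.20259022] [[487.83165201538395, 0.0, 258.16755222933926], [0.0, 487.83165201538395, 189.73460093503255], [0.0, 0.0, 1.0]]
side [ 0.38542236 -0.55071699  0.76868168] [-2.4765511   0.22390438 -0.07831526] [[368.1710258650194, 0.0, 255.52745757844966], [0.0, 368.1710258650194, 190.71299281553988], [0.0, 0.0, 1.0]]
[0.26448592 0.62061082 0.22365663] [-6.28516509e-01 -3.07793050e+00  1.82881384e-03] 0.1
[[-9.19942170e-01  3.92053902e-01 -3.75147805e-04]
 [ 3.92054071e-01  9.19941503e-01 -1.11173395e-03]
 [-9.07455991e-05 -1.16980917e-03 -9.99999312e-01]]
```

View pics/top0.png

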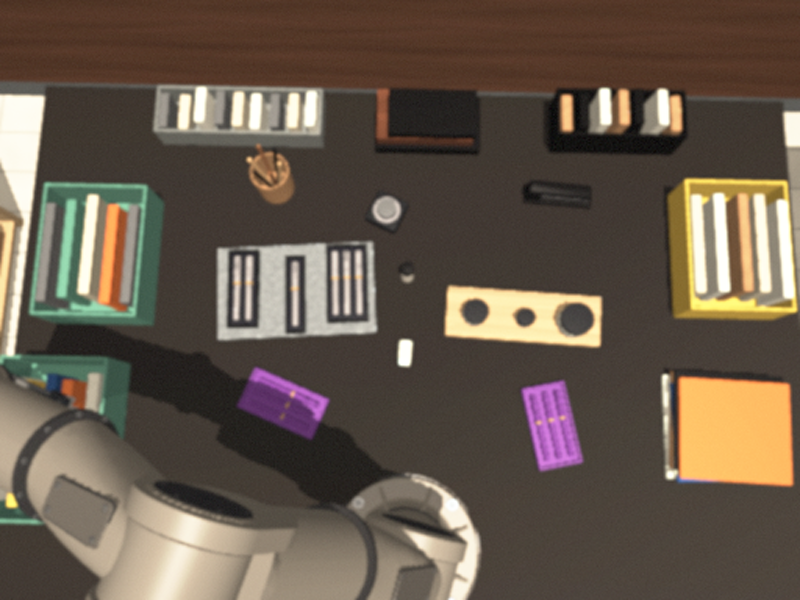

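View pics/side0.png

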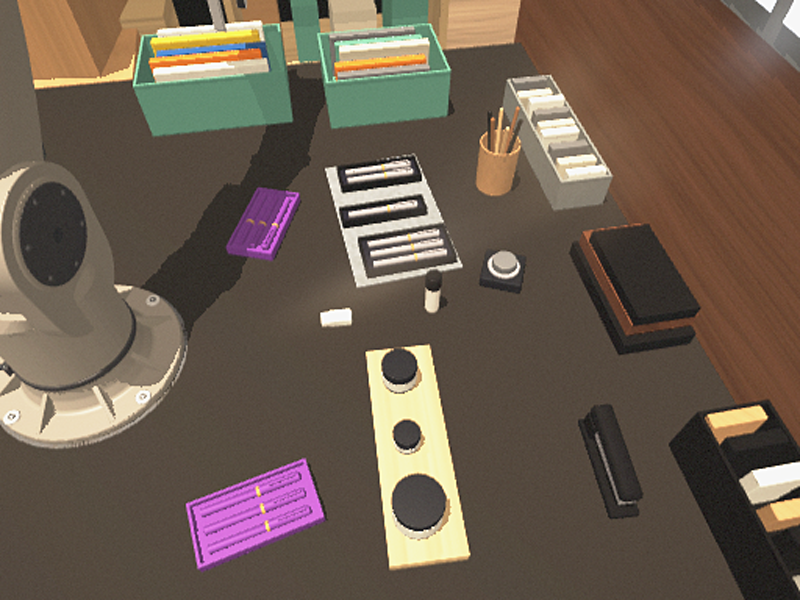

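The top view shows the three jars at (475,312), (525,317) and (576,319); the middle one has the smallest lid, so it is jar_small. The cases are at (243,288), (295,293) and (348,283), with two, one and three pens, so the left one is case_two. The purple ones at (283,402) and (552,425) are look-alikes. The button is at (386,210). Next I'll measure by masks and confirm in a crop.

```bash
python3 - <<'E'
from h import *
import pickle
t=pickle.load(open("top.pkl","rb")); s=pickle.load(open("side.pkl","rb"))
def blob(c,u,v,r,test):
    f=c["frame"].astype(int); x0,y0=int(u*.64)-r,int(v*.64)-r
    w=f[y0:y0+2*r+1,x0:x0+2*r+1]; m=test(w).astype(np.uint8)
    n,l,st,ce=cv2.connectedComponentsWithStats(m)
    k=1+np.argmax(st[1:,4]); return ce[k]+[x0,y0],st[k]
dark=lambda w:w.max(2)<70
for c,n,L in((t,"top",[("mid",475,312,.066,15),("small",525,317,.056,12),("large",576,319,.076,16),("two",243,288,.022,28),("one",295,293,.022,28),("three",348,283,.022,29)]),
             (s,"side",[("mid",399,363,.066,16),("small",407,434,.056,13),("large",419,503,.076,25)])):
    for nm,u,v,z,r in L:
        if nm in("two","one","three"):
            f=c["frame"].astype(int);x0,y0=int(u*.64)-16,int(v*.64)-r
            w=f[y0:y0+2*r+1,x0:x0+33]; m=(w.max(2)<75).astype(np.uint8)
            k,l,st,ce=cv2.connectedComponentsWithStats(m); i=1+np.argmax(st[1:,4])
            (cx,cy),wh,a=cv2.minAreaRect(np.argwhere(l==i)[:,::-1].astype(np.float32)); p=np.array([cx+x0,cy+y0]); print(wh,a)
        else: p,st=blob(c,u,v,r,dark); print(st)
        print(n,nm,p.round(1),ray(c,*p,z).round(4))
for c,n,u,v,r in((t,"top",386,210,9),(s,"side",505,260,10)):
    p,st=blob(c,u,v,r,lambda w:(w.min(2)>90)&(w.max(2)<190)); print(n,"btn",p,st,ray(c,*p,.042).round(4), ray(c,u*.64,v*.64,.042).round(4))
for nm,u,v,z in(("glue",407,265,.083),("eraser",405,353,.013),("cuprim",270,168,.1),("cupmid",262,155,.17),("stapler",558,194,.06),("stepL",447,316,.02),("stepR",602,318,.02)): print(nm,ray(t,u*.64,v*.64,z).round(3))
print("glue side",ray(s,433*.64,280*.64,.083).round(3))
a=cv2.resize(t["frame"][150:225,135:245],None,fx=5,fy=5,interpolation=2); b=cv2.resize(t["frame"][170:230,280:390],None,fx=5,fy=4,interpolation=2)[:225]
cv2.imwrite("pics/crop.png",np.vstack([a,b])[:600,:,::-1])
E
```

```text
[12  9  8  3 11]
top mid [304.5 194.2] [ 0.4758 -0.1318  0.066 ]
[11  9  4  2  4]
top small [336.5 199.8] [ 0.4626 -0.2311  0.056 ]
[11  8 15 11 54]
top large [371.2 199. ] [ 0.4638 -0.3333  0.076 ]
(47.0, 18.0) 90.0
top two [155.  184.5] [0.5041 0.3373 0.022 ]
(9.999998092651367, 47.99999237060547) 0.0
top one [189. 188.] [0.4953 0.2293 0.022 ]
(48.0, 24.0) 90.0
top three [222. 181.] [0.5203 0.1259 0.022 ]
[  6   8  22  22 301]
side mid [255.3 234.1] [ 0.4617 -0.1371  0.066 ]
[ 5  5 17 19 93]
side small [260.4 278.3] [ 0.454  -0.2371  0.056 ]
[10 33 31 11 64]
side large [267.9 335.5] [ 0.4447 -0.3576  0.076 ]
top btn [246.8280543  133.23076923] [  0   0  19  19 221] [0.6735 0.0509 0.042 ] [0.6697 0.0501 0.042 ]
side btn [322.96226415 171.09433962] [ 2  9 18 10 53] [0.6713 0.032  0.042 ] [0.6766 0.0476 0.042 ]
glue [0.546 0.005 0.083]
eraser [0.381 0.005 0.013]
cuprim [0.733 0.281 0.1  ]
cupmid [0.732 0.284 0.17 ]
stapler [ 0.706 -0.298  0.06 ]
stepL [ 0.457 -0.078  0.02 ]
stepR [ 0.46  -0.391  0.02 ]
glue side [ 0.539 -0.006  0.083]
```

View pics/crop.png

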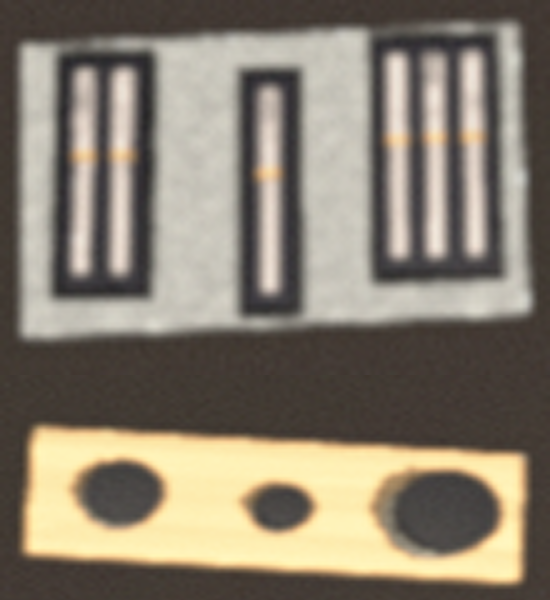

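The crop shows the left case (104,174) with two pens, the next with one and the right one with three. The centre jar (282,507) is clearly the smallest. Its lid is at about (336.4,203) in the full image, so about (0.455,-0.233). Setting out at height with the gripper shut.

Emit:
send_rows:
  increments:
    - [-1, -20, -10, 0, 0, 0, 0]
    - [-1, -55, -28, 0, 0, 0, 0]
    - [-1, -90, -46, 0, 0, 0, 0]
    - [-1, -125, -63, 0, 0, 0, 0]
    - [-1, -160, -80, 0, 0, 0, 0]

```text
t: 0.52
eef_pos: [0.3812, 0.4829, 0.224]
eef_rot: [-0.628, -3.078, 0.001]
ft_force: [0.8, 0.5, -0.2]
opening: 0.681
gripper_force: 0.0
```

```bash
cat >> h.py <<'E'
def go(*pts):
    s=sense(); M=rot(s["eef_rot"]); p=np.array(s["eef_pos"])
    print("t",s["t"],"pos",p.round(4),"open",s["opening"],"f",np.round(s["ft_force"],1),"tilt",M[2].round(4),"q",np.round(s["qpos"],2))
    for q in pts: print(q,"mm",(M.T@(np.array(q)-p)*1000).round(0))
E
python3 - <<'E'
from h import *
import pickle
t=pickle.load(open("top.pkl","rb")); s=pickle.load(open("side.pkl","rb"))
print("small",ray(t,336.4,203,.056),ray(s,407*.64,434*.64,.056),"mid",ray(t,304,199.5,.066),"large",ray(t,369,204.3,.076))
go((.5,.3,.22),(.52,.1,.22),(.5,-.1,.22),(.455,-.235,.22))
E
```

```text
small [ 0.45240991 -0.23076381  0.056     ] [ 0.45445824 -0.23591193  0.056     ] mid [ 0.45927056 -0.13017793  0.066     ] large [ 0.44735958 -0.32633889  0.076     ]
t 0.5167 pos [0.3812 0.4829 0.224 ] open 0.6807739262551392 f [ 0.8  0.5 -0.2] tilt [ 1.e-04 -5.e-04 -1.e+00] q [-1.11  0.33  0.12  1.75 -0.05  1.06  0.2 ]
(0.5, 0.3, 0.22) mm [-181. -122.    4.]
(0.52, 0.1, 0.22) mm [-278. -298.    4.]
(0.5, -0.1, 0.22) mm [-338. -490.    4.]
(0.455, -0.235, 0.22) mm [-349. -632.    4.]
```

Emit:
send_rows:
  increments:
    - [-1, -34, -23, 0, 0, 0, 0]
    - [-1, -68, -46, 0, 0, 0, 0]
    - [-1, -102, -69, 0, 0, 0, 0]
    - [-1, -136, -92, 0, 0, 0, 0]
    - [-1, -170, -114, 0, 0, 0, 0]

```text
t: 0.93
eef_pos: [0.4927, 0.311, 0.2242]
eef_rot: [-0.628, -3.078, 0.0]
ft_force: [0.9, -0.2, -0.0]
opening: 0.327
gripper_force: 0.0
```

Emit:
send_rows:
  increments:
    - [-1, -21, -35, 0, 0, 0, 0]
    - [-1, -42, -70, 0, 0, 0, 0]
    - [-1, -63, -105, 0, 0, 0, 0]
    - [-1, -84, -140, 0, 0, 0, 0]
    - [-1, -105, -175, 0, 0, 0, 0]

```text
t: 1.35
eef_pos: [0.5198, 0.1089, 0.2242]
eef_rot: [-0.628, -3.078, -0.0]
ft_force: [1.4, -0.1, -0.4]
opening: 0.009
gripper_force: 0.0
```

Emit:
send_rows:
  increments:
    - [-1, -12, -39, 0, 0, 0, 0]
    - [-1, -24, -78, 0, 0, 0, 0]
    - [-1, -36, -117, 0, 0, 0, 0]
    - [-1, -48, -156, 0, 0, 0, 0]
    - [-1, -60, -195, 0, 0, 0, 0]

```text
t: 1.77
eef_pos: [0.4981, -0.0938, 0.2243]
eef_rot: [-0.628, -3.078, -0.0]
ft_force: [2.1, 0.5, 0.3]
opening: 0.005
gripper_force: 0.0
```

Emit:
send_rows:
  increments:
    - [-1, -4, -36, 0, 0, 0, 0]
    - [-1, -7, -72, 0, 0, 0, 0]
    - [-1, -10, -108, 0, 0, 0, 0]
    - [-1, -14, -145, 0, 0, 0, 0]
    - [-1, -14, -145, 0, 0, 0, 0]

```text
t: 2.18
eef_pos: [0.452, -0.2371, 0.2245]
eef_rot: [0.64, 3.076, -0.003]
ft_force: [-1.3, -0.1, 0.8]
opening: 0.005
gripper_force: 0.0
```

```bash
python3 - <<'E'
from h import *
go((.4535,-.234,.22),(.4535,-.234,.10))
E
```

```text
t 2.1833 pos [ 0.452  -0.2371  0.2245] open 0.00490756547066132 f [-1.3 -0.1  0.8] tilt [-6.0e-04 -1.6e-03 -1.0e+00] q [-0.14  0.16  0.56  2.   -0.1   1.01  1.63]
(0.4535, -0.234, 0.22) mm [-0.  3.  5.]
(0.4535, -0.234, 0.1) mm [ -0.   4. 125.]
```

Descending partway, then a look from the side.

Emit:
send_rows:
  increments:
    - [-1, 0, 2, 15, 0, 0, 0]
    - [-1, 0, 3, 35, 0, 0, 0]
    - [-1, 0, 3, 60, 0, 0, 0]
    - [-1, 0, 3, 80, 0, 0, 0]
    - [-1, 0, 3, 90, 0, 0, 0]

```text
t: 2.6
eef_pos: [0.455, -0.2276, 0.1321]
eef_rot: [-0.628, -3.075, 0.0]
ft_force: [0.2, 0.6, 0.3]
opening: 0.005
gripper_force: 0.0
```

```bash
python3 - <<'E'
from h import *
c=capture("side"); t=capture("top")
cv2.imwrite("pics/s1.png",cv2.resize(np.hstack([c["frame"][130:380,150:390],t["frame"][130:380,260:420]]),(800,500))[:,:,::-1])
go((.4535,-.234,.10))
E
```

```text
t 2.7 pos [ 0.4551 -0.2278  0.133 ] open 0.0029459689578433643 f [-0.9  0.8  0.1] tilt [ 2.9e-03 -9.0e-04 -1.0e+00] q [-0.1   0.3   0.52  2.08 -0.2   0.81  1.71]
(0.4535, -0.234, 0.1) mm [-1. -6. 33.]
```

View pics/s1.png

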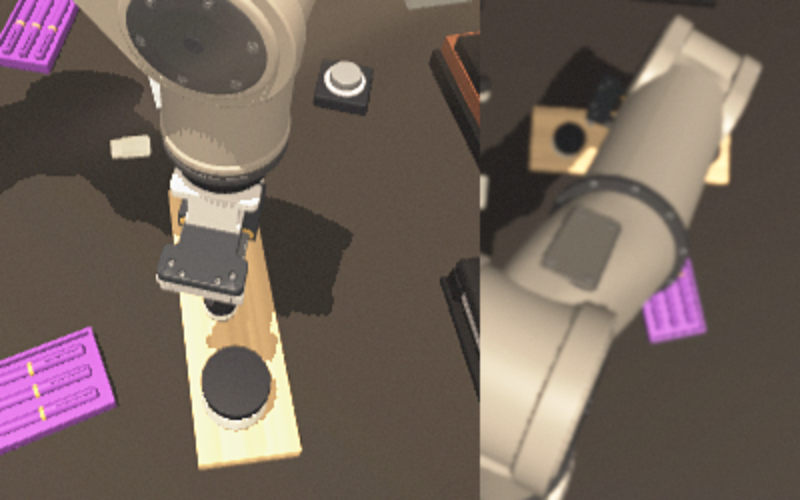

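The side crop shows the gripper right above the small jar (220,305), clear of the large one (237,382). I'll lower it 30 mm with a small correction and hold there.

Emit:
send_rows:
  increments:
    - [-1, 0, -3, 8, 0, 0, 0]
    - [-1, -1, -5, 18, 0, 0, 0]
    - [-1, -1, -5, 26, 0, 0, 0]
    - [-1, -1, -5, 30, 0, 0, 0]
    - [-1, -1, -5, 30, 0, 0, 0]

```text
t: 3.12
eef_pos: [0.4546, -0.233, 0.1035]
eef_rot: [-0.629, -3.077, 0.0]
ft_force: [-0.2, 1.1, -0.2]
opening: 0.004
gripper_force: 0.0
```

Emit:
send_rows:
  increments:
    - [-1, 0, 0, 0, 0, 0, 0]
    - [-1, 0, 0, 0, 0, 0, 0]
    - [-1, 0, 0, 0, 0, 0, 0]
    - [-1, 0, 0, 0, 0, 0, 0]
    - [-1, 0, 0, 0, 0, 0, 0]

```text
t: 3.53
eef_pos: [0.4552, -0.2331, 0.1045]
eef_rot: [0.628, 3.078, 0.0]
ft_force: [-0.6, 0.2, 0.0]
opening: 0.005
gripper_force: 0.0
```

Emit:
send_rows:
  increments:
    - [-1, 0, 0, 0, 0, 0, 0]
    - [-1, 0, 0, 0, 0, 0, 0]
    - [-1, 0, 0, 0, 0, 0, 0]
    - [-1, 0, 0, 0, 0, 0, 0]
    - [-1, 0, 0, 0, 0, 0, 0]

```text
t: 3.95
eef_pos: [0.455, -0.2331, 0.1043]
eef_rot: [-0.629, -3.078, 0.0]
ft_force: [-0.1, -0.0, 1.0]
opening: 0.004
gripper_force: 0.0
```

Emit:
send_rows:
  increments:
    - [-1, 0, 0, 0, 0, 0, 0]
    - [-1, 0, 0, 0, 0, 0, 0]
    - [-1, 0, 0, 0, 0, 0, 0]
    - [-1, 0, 0, 0, 0, 0, 0]
    - [-1, 0, 0, 0, 0, 0, 0]

```text
t: 4.37
eef_pos: [0.455, -0.2331, 0.1043]
eef_rot: [-0.629, -3.078, 0.0]
ft_force: [-0.6, -0.9, 0.0]
opening: 0.006
gripper_force: 0.0
```

Emit:
send_rows:
  increments:
    - [-1, 0, 0, 0, 0, 0, 0]
    - [-1, 0, 0, 0, 0, 0, 0]
    - [-1, 0, 0, 0, 0, 0, 0]
    - [-1, 0, 0, 0, 0, 0, 0]
    - [-1, 0, 0, 0, 0, 0, 0]

```text
t: 4.78
eef_pos: [0.455, -0.2331, 0.1043]
eef_rot: [-0.629, -3.078, 0.0]
ft_force: [0.9, -0.5, 1.0]
opening: 0.005
gripper_force: 0.0
```

Emit:
send_rows:
  increments:
    - [-1, 0, 0, 0, 0, 0, 0]
    - [-1, 0, 0, 0, 0, 0, 0]
    - [-1, 0, 0, 0, 0, 0, 0]
    - [-1, 0, 0, 0, 0, 0, 0]
    - [-1, 0, 0, 0, 0, 0, 0]

```text
t: 5.2
eef_pos: [0.455, -0.2331, 0.1043]
eef_rot: [-0.628, -3.078, 0.0]
ft_force: [0.1, -0.1, -1.0]
opening: 0.008
gripper_force: 0.0
```

```bash
python3 - <<'E'
from h import *
go((.4535,-.234,.22),(.52,-.05,.22),(.505,.15,.22),(.504,.336,.22),(.504,.336,.07))
E
```

```text
t 5.2 pos [ 0.455  -0.2331  0.1043] open 0.007666586371682913 f [ 0.1 -0.1 -1. ] tilt [ 1.e-04 -1.e-04 -1.e+00] q [-0.07  0.34  0.5   2.1  -0.24  0.75  1.75]
(0.4535, -0.234, 0.22) mm [   1.   -1. -116.]
(0.52, -0.05, 0.22) mm [  12.  194. -116.]
(0.505, 0.15, 0.22) mm [ 104.  372. -116.]
(0.504, 0.336, 0.22) mm [ 178.  543. -116.]
(0.504, 0.336, 0.07) mm [178. 543.  34.]
```

Emit:
send_rows:
  increments:
    - [-1, 0, 0, -15, 0, 0, 0]
    - [-1, 0, 0, -45, 0, 0, 0]
    - [-1, 0, 0, -80, 0, 0, 0]
    - [-1, 0, 0, -105, 0, 0, 0]
    - [-1, 0, 0, -116, 0, 0, 0]

```text
t: 5.62
eef_pos: [0.456, -0.2337, 0.2235]
eef_rot: [0.628, 3.074, 0.0]
ft_force: [1.0, -0.6, 0.4]
opening: 0.003
gripper_force: 0.0
```

Emit:
send_rows:
  increments:
    - [-1, 3, 38, 0, 0, 0, 0]
    - [-1, 5, 77, 0, 0, 0, 0]
    - [-1, 8, 116, 0, 0, 0, 0]
    - [-1, 10, 155, 0, 0, 0, 0]
    - [-1, 12, 194, 0, 0, 0, 0]

```text
t: 6.03
eef_pos: [0.5201, -0.048, 0.2199]
eef_rot: [-0.629, -3.078, -0.0]
ft_force: [1.1, 0.0, -0.3]
opening: 0.008
gripper_force: 0.0
```

Emit:
send_rows:
  increments:
    - [-1, 18, 36, 0, 0, 0, 0]
    - [-1, 36, 72, 0, 0, 0, 0]
    - [-1, 55, 107, 0, 0, 0, 0]
    - [-1, 73, 142, 0, 0, 0, 0]
    - [-1, 92, 178, 0, 0, 0, 0]

```text
t: 6.45
eef_pos: [0.5044, 0.1517, 0.2198]
eef_rot: [-0.629, -3.078, 0.0]
ft_force: [0.3, -0.2, 0.0]
opening: 0.006
gripper_force: 0.0
```

Emit:
send_rows:
  increments:
    - [-1, 16, 36, 0, 0, 0, 0]
    - [-1, 32, 72, 0, 0, 0, 0]
    - [-1, 48, 108, 0, 0, 0, 0]
    - [-1, 63, 144, 0, 0, 0, 0]
    - [-1, 74, 171, 0, 0, 0, 0]

```text
t: 6.87
eef_pos: [0.503, 0.3398, 0.2194]
eef_rot: [-0.625, -3.078, -0.0]
ft_force: [-0.3, -0.4, 1.2]
opening: 0.005
gripper_force: 0.0
```

Emit:
send_rows:
  increments:
    - [-1, 0, 0, 0, 0, 0, 0]
    - [-1, 0, 0, 20, 0, 0, 0]
    - [-1, 0, 0, 50, 0, 0, 0]
    - [-1, 0, 0, 75, 0, 0, 0]
    - [-1, 0, 0, 85, 0, 0, 0]

```text
t: 7.28
eef_pos: [0.5025, 0.3351, 0.1315]
eef_rot: [-0.627, -3.075, 0.006]
ft_force: [0.2, -0.5, -0.0]
opening: 0.005
gripper_force: 0.0
```

```bash
python3 - <<'E'
from h import *
c=capture("side"); t=capture("top")
cv2.imwrite("pics/s2.png",cv2.resize(np.hstack([c["frame"][60:230,150:350],t["frame"][110:280,100:300]]),(800,340))[:,:,::-1])
go((.504,.336,.07))
E
```

```text
t 7.3833 pos [0.5032 0.3354 0.1333] open 0.00560177842572512 f [0.2 0.6 0.1] tilt [ 0.0017 -0.0034 -1.    ] q [-0.85  0.41  0.2   1.86 -0.11  0.88  0.57]
(0.504, 0.336, 0.07) mm [-1.  1. 63.]
```

View pics/s2.png

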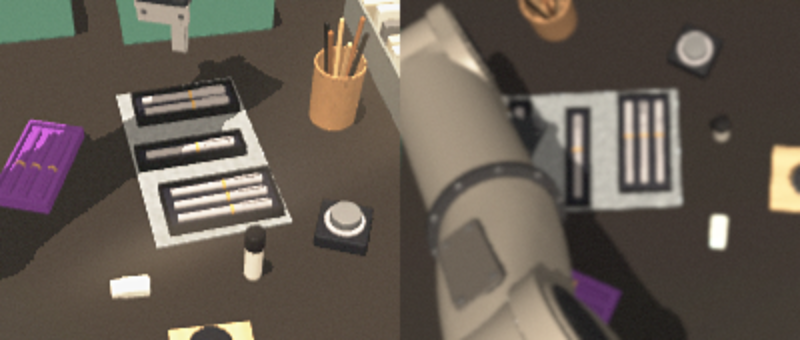

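The fingertip is at (180,48), over the far two-pen case (185,102), and nothing is in its way. Lowering to about 0.07 m and holding.

Emit:
send_rows:
  increments:
    - [-1, 0, 0, 12, 0, 0, 0]
    - [-1, 0, 0, 30, 0, 0, 0]
    - [-1, 0, 0, 46, 0, 0, 0]
    - [-1, 0, 0, 57, 0, 0, 0]
    - [-1, 0, 0, 62, 0, 0, 0]

```text
t: 7.8
eef_pos: [0.5041, 0.3361, 0.0724]
eef_rot: [-0.629, -3.078, 0.001]
ft_force: [0.0, 0.4, 0.2]
opening: 0.002
gripper_force: 0.0
```

Emit:
send_rows:
  increments:
    - [-1, 0, 0, 0, 0, 0, 0]
    - [-1, 0, 0, 0, 0, 0, 0]
    - [-1, 0, 0, 0, 0, 0, 0]
    - [-1, 0, 0, 0, 0, 0, 0]
    - [-1, 0, 0, 0, 0, 0, 0]

```text
t: 8.22
eef_pos: [0.5045, 0.3365, 0.074]
eef_rot: [0.628, 3.077, 0.001]
ft_force: [0.3, 0.3, -0.1]
opening: 0.005
gripper_force: 0.0
```

Emit:
send_rows:
  increments:
    - [-1, 0, 0, 0, 0, 0, 0]
    - [-1, 0, 0, 0, 0, 0, 0]
    - [-1, 0, 0, 0, 0, 0, 0]
    - [-1, 0, 0, 0, 0, 0, 0]
    - [-1, 0, 0, 0, 0, 0, 0]

```text
t: 8.63
eef_pos: [0.5041, 0.3362, 0.0733]
eef_rot: [-0.628, -3.078, 0.0]
ft_force: [-0.7, 0.8, 0.1]
opening: 0.006
gripper_force: 0.0
```

Emit:
send_rows:
  increments:
    - [-1, 0, 0, 0, 0, 0, 0]
    - [-1, 0, 0, 0, 0, 0, 0]
    - [-1, 0, 0, 0, 0, 0, 0]
    - [-1, 0, 0, 0, 0, 0, 0]
    - [-1, 0, 0, 0, 0, 0, 0]

```text
t: 9.05
eef_pos: [0.5041, 0.3362, 0.0733]
eef_rot: [-0.628, -3.078, 0.0]
ft_force: [0.9, 0.5, 0.5]
opening: 0.003
gripper_force: 0.0
```

Emit:
send_rows:
  increments:
    - [-1, 0, 0, 0, 0, 0, 0]
    - [-1, 0, 0, 0, 0, 0, 0]
    - [-1, 0, 0, 0, 0, 0, 0]
    - [-1, 0, 0, 0, 0, 0, 0]
    - [-1, 0, 0, 0, 0, 0, 0]

```text
t: 9.47
eef_pos: [0.5042, 0.3362, 0.0733]
eef_rot: [-0.629, -3.078, 0.0]
ft_force: [-0.2, 0.0, 0.3]
opening: 0.004
gripper_force: 0.0
```

Emit:
send_rows:
  increments:
    - [-1, 0, 0, 0, 0, 0, 0]
    - [-1, 0, 0, 0, 0, 0, 0]
    - [-1, 0, 0, 0, 0, 0, 0]
    - [-1, 0, 0, 0, 0, 0, 0]
    - [-1, 0, 0, 0, 0, 0, 0]

```text
t: 9.88
eef_pos: [0.5041, 0.3362, 0.0733]
eef_rot: [-0.628, -3.078, 0.0]
ft_force: [-0.1, -0.9, -0.3]
opening: 0.004
gripper_force: 0.0
```

```bash
python3 - <<'E'
from h import *
go((.504,.336,.22),(.53,.14,.22),(.671,.049,.22),(.671,.049,.09))
E
```

```text
t 9.8833 pos [0.5041 0.3362 0.0733] open 0.004237627072640958 f [-0.1 -0.9 -0.3] tilt [ 0. -0. -1.] q [-0.84  0.49  0.19  1.89 -0.13  0.77  0.59]
(0.504, 0.336, 0.22) mm [   0.   -0. -147.]
(0.53, 0.14, 0.22) mm [-101. -170. -147.]
(0.671, 0.049, 0.22) mm [-266. -199. -147.]
(0.671, 0.049, 0.09) mm [-266. -199.  -17.]
```

Emit:
send_rows:
  increments:
    - [-1, 0, 0, -20, 0, 0, 0]
    - [-1, 0, 0, -57, 0, 0, 0]
    - [-1, 0, 0, -97, 0, 0, 0]
    - [-1, 0, 0, -132, 0, 0, 0]
    - [-1, 0, 0, -147, 0, 0, 0]

```text
t: 10.3
eef_pos: [0.5055, 0.3369, 0.2252]
eef_rot: [0.629, 3.075, 0.007]
ft_force: [1.0, 0.3, 0.2]
opening: 0.001
gripper_force: 0.0
```

Emit:
send_rows:
  increments:
    - [-1, -20, -34, 0, 0, 0, 0]
    - [-1, -40, -68, 0, 0, 0, 0]
    - [-1, -61, -102, 0, 0, 0, 0]
    - [-1, -81, -136, 0, 0, 0, 0]
    - [-1, -101, -170, 0, 0, 0, 0]

```text
t: 10.72
eef_pos: [0.5303, 0.1384, 0.2205]
eef_rot: [0.628, 3.078, 0.001]
ft_force: [0.2, -0.8, -0.2]
opening: 0.009
gripper_force: 0.0
```

Emit:
send_rows:
  increments:
    - [-1, -38, -7, 0, 0, 0, 0]
    - [-1, -76, -14, 0, 0, 0, 0]
    - [-1, -114, -20, 0, 0, 0, 0]
    - [-1, -150, -26, 0, 0, 0, 0]
    - [-1, -165, -29, 0, 0, 0, 0]

```text
t: 11.13
eef_pos: [0.6737, 0.0453, 0.22]
eef_rot: [0.632, 3.076, -0.002]
ft_force: [-1.0, 0.5, -1.5]
opening: 0.005
gripper_force: 0.0
```

Emit:
send_rows:
  increments:
    - [-1, 0, 0, 0, 0, 0, 0]
    - [-1, 0, 0, 30, 0, 0, 0]
    - [-1, 0, 0, 65, 0, 0, 0]
    - [-1, 0, 0, 95, 0, 0, 0]
    - [-1, 0, 0, 110, 0, 0, 0]

```text
t: 11.55
eef_pos: [0.6686, 0.0495, 0.1066]
eef_rot: [-0.627, -3.074, 0.002]
ft_force: [-0.3, 0.3, -0.3]
opening: 0.005
gripper_force: 0.0
```

```bash
python3 - <<'E'
from h import *
c=capture("side")
cv2.imwrite("pics/s3.png",cv2.resize(c["frame"][60:240,220:420],(800,600),fx=3,fy=3)[:,:,::-1])
go((.671,.049,.061),(.671,.049,.053))
E
```

```text
t 11.6 pos [0.6678 0.0494 0.105 ] open 0.005548143612422991 f [-1.8  0.2 -2.4] tilt [ 0.0054 -0.0033 -1.    ] q [-0.4   0.56  0.32  1.73 -0.21  0.9   1.18]
(0.671, 0.049, 0.061) mm [-3.  1. 44.]
(0.671, 0.049, 0.053) mm [-3.  1. 52.]
```

View pics/s3.png

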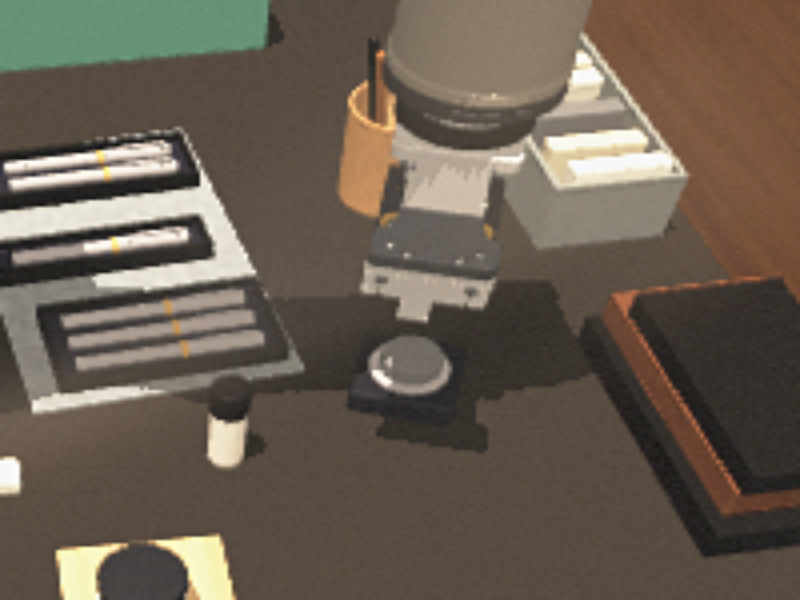

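The tip at (415,315) is over the button (410,358). I'll press slowly and watch the force.

Emit:
send_rows:
  increments:
    - [-1, -1, 0, 12, 0, 0, 0]
    - [-1, -2, 0, 25, 0, 0, 0]
    - [-1, -2, 0, 34, 0, 0, 0]
    - [-1, -2, 0, 40, 0, 0, 0]
    - [-1, -2, 0, 42, 0, 0, 0]

```text
t: 12.02
eef_pos: [0.6724, 0.0482, 0.0675]
eef_rot: [-0.628, -3.077, 0.0]
ft_force: [0.9, -0.1, -0.2]
opening: 0.005
gripper_force: 0.0
```

Emit:
send_rows:
  increments:
    - [-1, 0, 0, 2, 0, 0, 0]
    - [-1, 0, 0, 4, 0, 0, 0]
    - [-1, 0, 0, 6, 0, 0, 0]
    - [-1, 0, 0, 8, 0, 0, 0]
    - [-1, 0, 0, 10, 0, 0, 0]

```text
t: 12.43
eef_pos: [0.6729, 0.0481, 0.0585]
eef_rot: [0.629, 3.078, 0.0]
ft_force: [-0.3, 0.9, 2.5]
opening: 0.005
gripper_force: 1.5
```

```bash
python3 - <<'E'
from h import *
go((.671,.049,.053))
E
```

```text
t 12.4333 pos [0.6729 0.0481 0.0585] open 0.00525046814041185 f [-0.3  0.9  2.5] tilt [-5.e-04  3.e-04 -1.e+00] q [-0.38  0.62  0.3   1.74 -0.24  0.82  1.2 ]
(0.671, 0.049, 0.053) mm [2. 0. 6.]
```

Contact is at about 3 N and the button is moving. Continuing to the stop.

Emit:
send_rows:
  increments:
    - [-1, 0, 0, 1, 0, 0, 0]
    - [-1, 0, 0, 2, 0, 0, 0]
    - [-1, 0, 0, 3, 0, 0, 0]
    - [-1, 0, 0, 4, 0, 0, 0]
    - [-1, 0, 0, 5, 0, 0, 0]

```text
t: 12.85
eef_pos: [0.6729, 0.0481, 0.0533]
eef_rot: [0.628, 3.078, 0.0]
ft_force: [1.4, -0.7, 2.8]
opening: 0.002
gripper_force: 1.4
```

Emit:
send_rows:
  increments:
    - [-1, 0, 0, 0.5, 0, 0, 0]
    - [-1, 0, 0, 1, 0, 0, 0]
    - [-1, 0, 0, 1, 0, 0, 0]
    - [-1, 0, 0, 1, 0, 0, 0]
    - [-1, 0, 0, 1, 0, 0, 0]

```text
t: 13.27
eef_pos: [0.673, 0.0481, 0.0529]
eef_rot: [0.628, 3.078, 0.001]
ft_force: [-2.1, -0.5, 10.4]
opening: 0.005
gripper_force: 5.7
```

The force rose to 10 N at z 0.053, so the button is at its stop. Retreating straight up.

Emit:
send_rows:
  increments:
    - [-1, 0, 0, -10, 0, 0, 0]
    - [-1, 0, 0, -35, 0, 0, 0]
    - [-1, 0, 0, -70, 0, 0, 0]
    - [-1, 0, 0, -105, 0, 0, 0]
    - [-1, 0, 0, -130, 0, 0, 0]

```text
t: 13.68
eef_pos: [0.6729, 0.0479, 0.1854]
eef_rot: [0.629, 3.077, 0.001]
ft_force: [0.4, 0.4, 0.3]
opening: 0.002
gripper_force: 0.0
```

Emit:
send_rows:
  increments:
    - [-1, 0, 0, -30, 0, 0, 0]
    - [-1, 0, 0, -40, 0, 0, 0]
    - [-1, 0, 0, -40, 0, 0, 0]
    - [-1, 0, 0, -40, 0, 0, 0]
    - [-1, 0, 0, -40, 0, 0, 0]

```text
t: 14.1
eef_pos: [0.672, 0.0481, 0.221]
eef_rot: [-0.628, -3.076, 0.001]
ft_force: [-0.3, -0.5, -0.1]
opening: 0.011
gripper_force: 0.0
```

```bash
python3 - <<'E'
from h import *
c=capture("side")
cv2.imwrite("pics/s4.png",cv2.resize(c["frame"][60:240,220:420],(800,600))[:,:,::-1])
go()
E
```

```text
t 14.15 pos [0.6719 0.0481 0.2207] open 0.002390738174545803 f [-0.7 -0.2 -1.2] tilt [ 0.002  -0.0014 -1.    ] q [-0.43  0.44  0.36  1.62 -0.17  1.11  1.14]
```

View pics/s4.png

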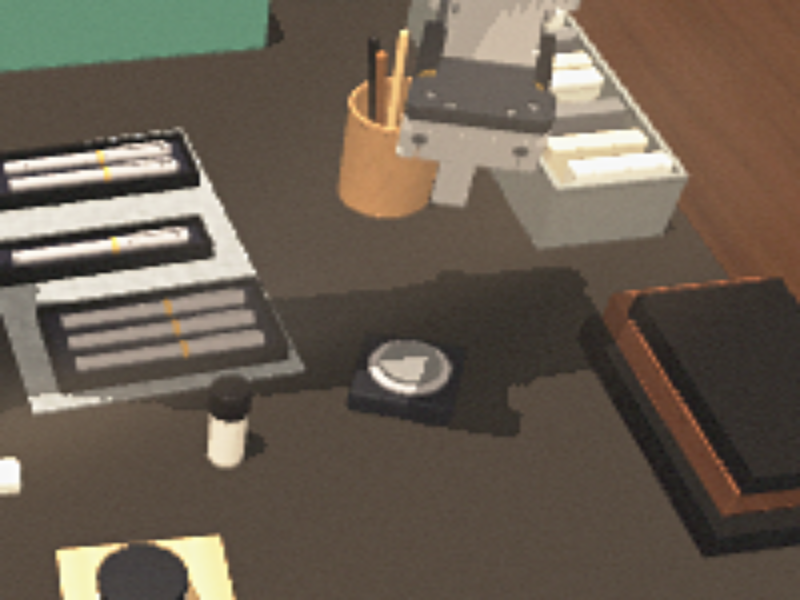

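The button at (410,365) now sits lower in its collar. The arm is clear and the goods in view have not moved. Handing in.

```bash
python3 -c "
from h import *
print(close_job())"
```

```text
the job is handed in; nothing more can be done
None
```

I pointed at the smallest ink jar and then at the middle of the two-pen case, holding still about 2 s above each, then pressed the call button to its stop, where it stayed down, and handed in the job with the arm clear; the hand-in returned no verdict.

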